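Ready the plant-spraying stand

ROBOT

A 6-joint arm with a two-finger parallel gripper is mounted at the origin on the work surface. World frame = base frame: x ahead of the robot, y to its left, z up, the work surface at z = 0. Lengths are in m, angles in rad, forces in N, time in s.
With the tool pointing down it reaches from about 0.25 to 0.8 m from the base axis. Payload 8.5 kg.
Tool frame: the origin (TCP) lies on the centre line of the jaws, within the pads' length; the fingertips stand 14 mm ahead of it and the grasp point (between the pads) lies 5 mm behind it; z points along the fingers, y is the direction in which the jaws open and shut (so a half turn about z gives the same grasp; the last joint's range is limited). The gripper opens to 85 mm and grips with 20 to 120 N. Pads are 22 mm wide; open, the fingers measure 114 mm over their backs; the gripper's body (76 mm by 85 mm) begins 54 mm behind the grasp point. The pads swing forward as they close: fully open they stand 13 mm farther back than shut.
Start: joints at [-1.248, 0.238, -0.013, 1.319, 0, 1.571], TCP at [0.167, -0.498, 0.245] pointing down, gripper open.
Joint ranges: [-2.66, 2.66], [-1.03, 1.9], [-1.14, 1.46], [-1.82, 2.27], [-1.45, 1.34], [-3.14, 3.14]. Speed limits (rad/s): [2.22, 2.22, 2.79, 3.14, 3.14, 3.14].

INTERFACE

Orientations are given as a 3x3 rotation matrix whose columns are the frame's x, y, z axes.
In Python, from rig import readout, snapshot, calibration, order gives the robot as it stands. The module is installed in compiled form; this text tells all that it offers.
- The arm moves only by the shell command python3 -m pendant 'ROWS' [FORCE]. ROWS is JSON, a list of rows, each an object with "grip": the opening, from 0 (shut) to 1 (fully open); "offset": the shift along the tool's x, y, z in units of 15 cm (1.0 is 15 cm), a list of three; "angular": the turn, a rotation vector about the tool's x, y, z in units of 180 degrees (1.0 is 180 degrees), a list of three. A call has exactly 10 rows; each row is the pose to reach, as a shift and turn from the pose measured when the call began, along the tool's axes at that moment, turning the shorter way round; what a row does not reach only later rows make up. A row lasts 1/8 s, in which the tool goes at most 62.5 mm and 10.7 degrees, less where a joint would pass 70% of its speed; a pose out of reach is approached as far as the arm can. A call with a number of a shift or a turn outside -1 to 1 is refused whole. A call with a gripper value outside its range is refused whole. The fingers move at their own pace and stop on an object; FORCE is the grip in N (left out, the last holds). Time passes only in rows, so rows that repeat a pose let the fingers close, or fill a call up. It gives the time, the measured TCP pose, the force and the opening at its end, in the units of the state.
- readout.state(): the state, without advancing time (a new reading comes with each control period).
- snapshot(name): name is "scene" or "top"; returns the picture (480x640x3 uint8, red, green, blue); there is no depth.
- calibration(name): a dict with "camera_matrix" (3x3 intrinsics, pixels), "origin" and "orientation" of the camera in the world. Camera axes: x right, y down, z forward; pixel columns grow to the right and rows downward; lengths in m; the calibration is good to about 2 mm. A picture is of the moment at which its call begins. calibration takes no time and is no camera call.
- order.sign_off(): hands the job in, once; it reports no verdict.
The state is a dict: "time": time; "joint_positions": joint angles; "qd": joint speeds; "effort": joint torques, N m; "ee_pos": TCP position; "tool_rot": TCP orientation; "ft_force": force on the tool from outside, world axes, zero at the start; "torque": the same for the moment, N m; "gripper_width": finger opening in m.
Only numpy, scipy, OpenCV 4.12 (cv2) and the standard library are available. Lean on these libraries where they do the work, as an engineer would, in place of code of your own. Each camera call takes 0.05 s, during which the arm holds its last target.

TASK

Ready the plant-spraying stand: turn the round black knob of the air regulator clockwise until the white line on it points at the one long mark of its scale, let go, and slide the clear lock guard fully home over the knob. Then pinch the spray head so that the lock button on its side is squeezed in, and draw the telescoping arm out until its 100 mm mark (the second full line round the inner tube) stands at the mouth of the outer tube. A spring pulls the arm back when it is let go, so finish still holding the spray head steady at that mark, and leave the plants and the other things on the bench standing where they are.

Things in the scene. Friction and masses are not known exactly. Their poses are not given: they have to be found in the camera images.
- regulator: air pressure regulator, grey box fixed to the bench, 110 (own x) x 205 (own y) x 70 mm high. Origin on the bench straight below the knob's axis; z up. The box reaches from own y -150 to +55 mm. On its flat top (70 mm above the bench): the knob at own x = y = 0, and the clear lock guard, parked on the -y side of the knob, which slides to own +y
- knob (a joint): angle (rad) of the round fluted black knob, 44 mm across (skirt 53 mm in its lowest 9 mm), top 114 mm above the bench; grows clockwise seen from above, 0 to 4.71; slight friction (0.06 N m), stays as left. White line = pointer: it points 2.356 - q counter-clockwise from the regulator's own x. Scale of 21 marks over 270 degrees; the one long mark lies towards own +x, at joint value 2.356
- knob_grip (a point): point on the knob's axis, 102 mm above the bench, 12 mm below the knob's top: where to grip it from above; nothing stands within 60 mm of the axis above the box's top while the guard is parked
- guard (a joint): travel of the clear lock guard along the regulator's own +y, m: 0 = parked away from the knob (it starts within 8 mm of that), 0.105 = fully home over the knob, at its stop. About 2 N of friction, stays where it is left
- guard_tab (a point): point in the black pull tab on top of the guard, 140 mm above the bench: in the tab's middle, 3 mm below its top, 21 mm above the guard's flat top. The tab is 30 (regulator's x) x 12 (regulator's y) x 24 mm high. The guard is a hood of clear sheet, 70 (x) x 64 (y) x 49 mm high, open on the knob's side, over which it passes with room to spare
- spray_stand: spray stand fixed to the bench. Origin on the bench below the parked nozzle; z up. White base plate 120 x 255 x 12 mm (own y -45 to +210 mm) with a drip cup; column at own y +165 mm, top 227 mm high; on it a level outer tube, 24 mm square, axis 205 mm above the bench, ending in a black collar, its mouth at own y +30 mm. The steel inner tube slides out towards own -y, spray head on its end
- boom (a joint): how far the arm (inner tube and spray head) is drawn out, along the stand's own -y, m: 0 = parked, locked by a tooth (2 mm of play) until the lock button is squeezed in 4 mm or more; at most 0.15. Lines on the inner tube: short every 10 mm, full ones all round at 50, 100, 150 mm; at 0.100 the second full line stands at the collar's mouth. A spring pulls it back with 3 to 4 N
- spray_head: spray head with the inner tube it sits on. Its origin lies on the bench, under the nozzle (it moves with the arm), axes as the spray stand. An aluminium block 26 (stand's x) x 36 (y) x 66 mm (from 184 to 250 mm above the bench) with the nozzle below it down to 150 mm and a small steel cup on its -y side, up to 211 mm high
- head_grip (a point): middle of the block at the height of the lock button, 232 mm above the bench, 18 mm below the block's top: pinch here from above, fingers closing along the stand's x. More than 60 mm of free space beside the block on both sides. It moves with the arm
- lock_button (a joint): travel of the lock button, m: 0 = out, 0.005 = squeezed in flush. Round, black, 18 mm across, 5 mm proud, on the +x side (stand's own x) of the spray head's block at the height of head_grip; pushed towards own -x with 3 N at first, 7 N at the end; springs out when let go. A pinch of 15 N or more across the block along x squeezes it in
- spray_plant: potted seedling under the place where the nozzle comes to stand: black pot 72 mm square, 65 mm high, its soft leaves (they give way) up to 125 mm above the bench; loose. Origin under the pot
- tall_plant: potted plant in a black pot 85 mm square, 80 mm high, soft leaves up to about 210 mm above the bench; loose bystander. Origin under the pot
- side_plant: potted plant in a black pot 85 mm square, 80 mm high, soft leaves up to about 190 mm above the bench; loose bystander. Origin under the pot
- sample_jar: small clear jar with white cap, 37 mm across, 66 mm high, loose bystander beside the regulator's +y end. Origin under it
- wash_bottle: white wash bottle, 62 mm across, 150 mm high, loose bystander behind the regulator. Origin under it
- tip_box: box with teal lid, 82 x 120 x 62 mm, loose bystander beyond the regulator's -y end. Origin under it
- syringe: small syringe lying on the bench, 107 mm long, 24 mm wide, 16 mm high, loose bystander. Origin under its barrel

How it is judged:
On the way, in this order (a step that is already met when the one before it is completed fails the run):
1. the knob's line points at the long mark, the guard still off the knob (value of joint knob between 2.236 and 2.476 rad and value of joint guard below 0.03 m), for 0.3 s.
2. the lock guard is fully home over the knob, which still stands at the mark (value of joint guard above 0.1 m and value of joint knob between 2.236 and 2.476 rad), for 0.2 s.
3. the lock button is squeezed in while the arm is still parked (value of joint lock_button above 0.0035 m and value of joint boom below 0.01 m), for 0.05 s.
4. the arm is drawn out to the 100 mm mark, held by the fingers (value of joint boom between 0.096 and 0.104 m and contact force between the fingers and spray_head above 1 N), for 0.3 s.
At the end, for the whole second after the job is handed in: The fingers still hold the spray head, with the arm at rest drawn out to 100 mm, within 4 mm; the guard is within 5 mm of fully home; the knob stands within 0.12 rad of the long mark; the plants are upright (all of step 2 and all of step 4 and velocity of joint boom between -0.01 and 0.01 m/s and angle between each of spray_plant, tall_plant, side_plant's own z axis and vertical below 0.15 rad); the arm keeps its last pose, push and grip.
It fails at once if a plant or another thing on the bench is knocked away by more than 25 mm (distance of any of spray_plant, tall_plant, side_plant, sample_jar, wash_bottle, tip_box, syringe from where it was at the start of the episode above 0.025 m).
It fails at once if a plant, the jar or the bottle is tipped over (angle between any of spray_plant, tall_plant, side_plant, sample_jar, wash_bottle's own z axis and vertical above 0.5 rad).
It also fails if it takes over 51 s, if anything falls off the work surface, if the arm or the gripper's body presses on something with over 40 N, if the wrist force passes 120 N, or if a joint passes its speed limit or range.

## Working session

There is one attempt and no reset: what is moved stays moved. The work goes in short steps, Python scripts to look and compute and a shell command to move; the robot and the scene stay as the last step left them, time stands still between calls to the robot, and variables do not carry over. Pictures are saved under pics/ and viewed, and the job is handed in when it is done.

```bash
mkdir -p pics
python3 - <<'E'
from rig import readout, snapshot, calibration
import cv2
s=readout.state(); print(s)
for n in("scene","top"):
    cv2.imwrite(f"pics/{n}0.png",snapshot(n)[:,:,::-1]); print(n,calibration(n))
E
```

```text
{'time': 0.0, 'joint_positions': array([-1.24802280e+00,  2.38768391e-01, -1.42539614e-02,  1.31919333e+00,
        2.06556503e-05,  1.57078041e+00]), 'qd': array([0.00050183, 0.00052248, 0.00091838, 0.00124464, 0.00267818,
       0.00038204]), 'effort': array([-8.15935709e-04, -5.38778293e+01,  3.46440375e+01,  1.85595680e-02,
       -1.91308045e-04, -3.39801250e-05]), 'ee_pos': array([ 0.16640994, -0.49751364,  0.24468422]), 'tool_rot': array([[ 9.48354268e-01,  3.17212856e-01, -4.30626764e-04],
       [ 3.17213148e-01, -9.48353304e-01,  1.35260766e-03],
       [ 2.06782250e-05, -1.41935172e-03, -9.99998993e-01]]), 'ft_force': array([ 0.0635748 ,  0.53691763, -0.39880682]), 'torque': array([ 0.00922355, -0.04378151, -0.04730002]), 'gripper_width': 0.08537648310192492}
scene {'camera_matrix': array([[463.10169845,   0.        , 309.56879511],
       [  0.        , 463.10169845, 245.51518225],
       [  0.        ,   0.        ,   1.        ]]), 'origin': array([ 1.04635836, -0.63405201,  0.72368455]), 'orientation': array([[ 0.79397049,  0.33805848, -0.50529925],
       [ 0.60771511, -0.46472754,  0.64398033],
       [-0.01712347, -0.81837936, -0.5744232 ]])}
top {'camera_matrix': array([[484.426414  ,   0.        , 322.46659123],
       [  0.        , 484.426414  , 238.95903269],
       [  0.        ,   0.        ,   1.        ]]), 'origin': array([0.39766713, 0.04861807, 1.27387988]), 'orientation': array([[-0.02614738, -0.99398137,  0.10638303],
       [-0.99940386,  0.0235923 , -0.02520587],
       [ 0.02254435, -0.10697868, -0.99400569]])}
```

View pics/scene0.png

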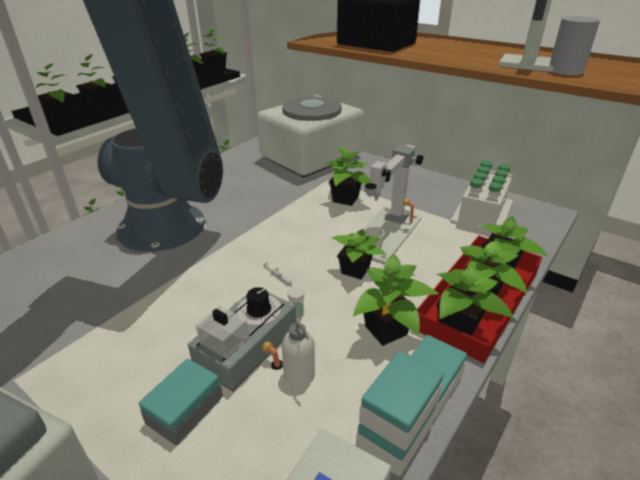

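View pics/top0.png

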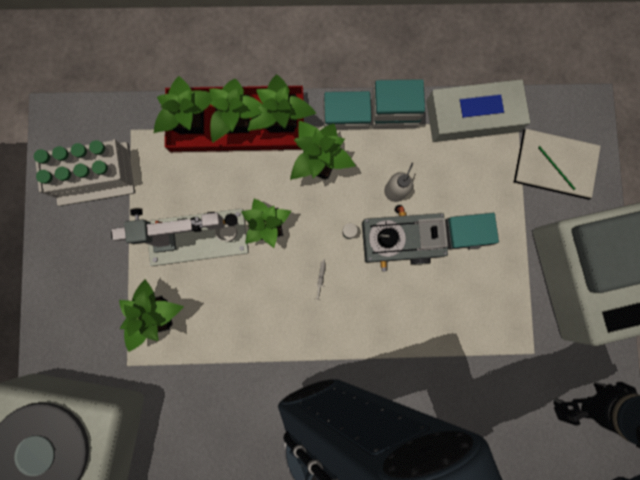

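Run:
```python
import cv2
a=cv2.imread("pics/top0.png")
cv2.imwrite("pics/t_reg.png",cv2.resize(a[195:285,340:510],None,fx=4.7,fy=4.7,interpolation=cv2.INTER_CUBIC))
cv2.imwrite("pics/t_sta.png",cv2.resize(a[185:285,105:275],None,fx=4.7,fy=4.7,interpolation=cv2.INTER_CUBIC))
b=cv2.imread("pics/scene0.png")
cv2.imwrite("pics/s_sta.png",cv2.resize(b[130:270,320:450],None,fx=4.2,fy=4.2,interpolation=cv2.INTER_CUBIC))
cv2.imwrite("pics/s_reg.png",cv2.resize(b[270:400,180:320],None,fx=4.5,fy=4.5,interpolation=cv2.INTER_CUBIC))
```

```text
(no output)
```

View pics/t_reg.png

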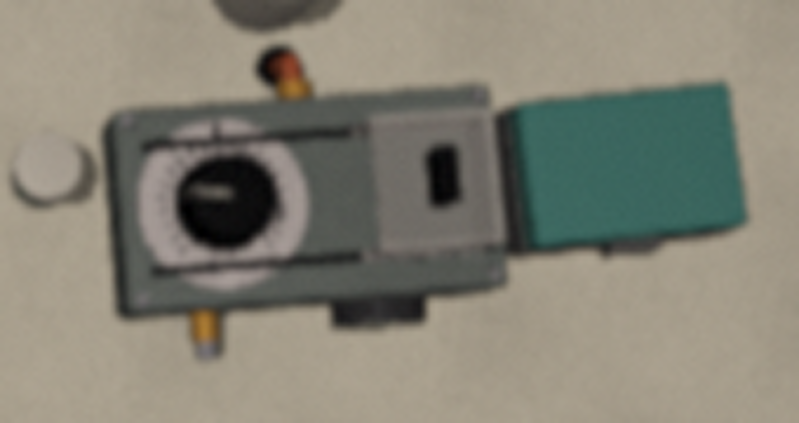

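View pics/t_sta.png

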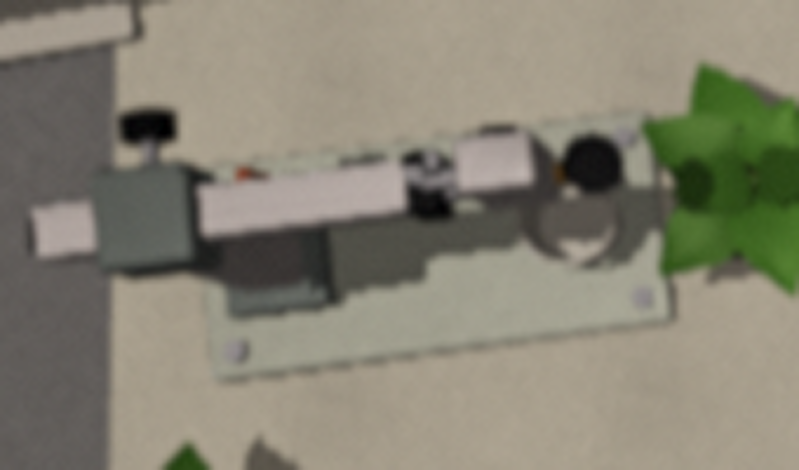

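View pics/s_sta.png

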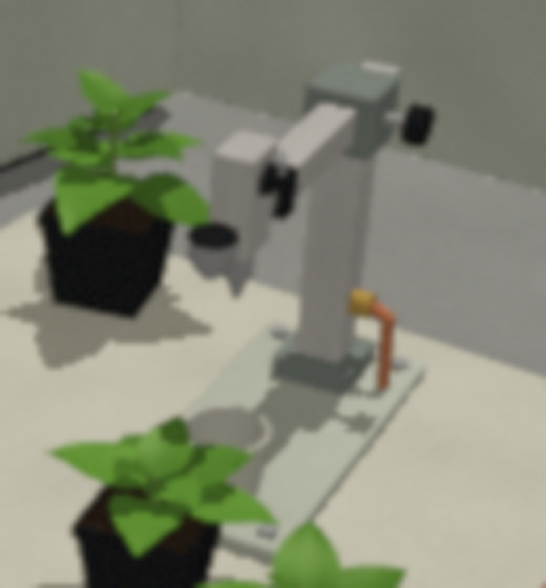

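View pics/s_reg.png

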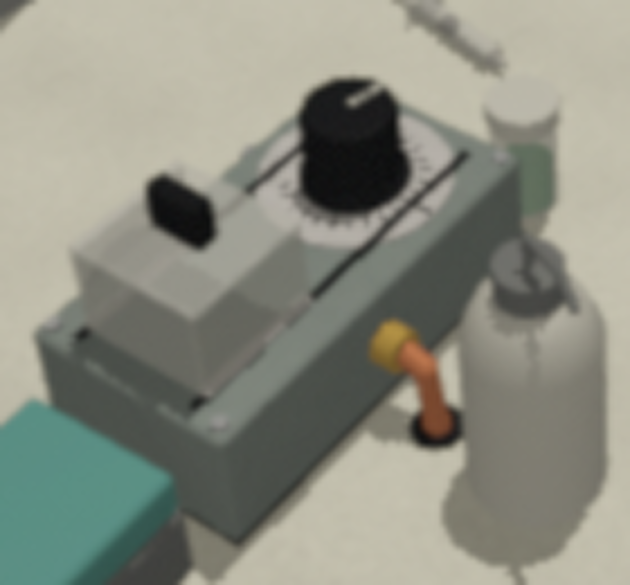

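```bash
cat > h.py <<'E'
import numpy as np, cv2
from rig import calibration
def ray(n,uv):
    c=calibration(n);K=c["camera_matrix"];d=c["orientation"]@np.linalg.solve(K,[uv[0],uv[1],1.]);return c["origin"],d/np.linalg.norm(d)
def plane(n,uv,z):
    o,d=ray(n,uv);return o+d*(z-o[2])/d[2]
def tri(a,b):
    o1,d1=ray("top",a);o2,d2=ray("scene",b)
    A=np.stack([d1,-d2],1);t=np.linalg.lstsq(A,o2-o1,rcond=None)[0]
    p,q=o1+t[0]*d1,o2+t[1]*d2;return (p+q)/2,np.linalg.norm(p-q)
def proj(n,p):
    c=calibration(n);q=c["orientation"].T@(np.array(p)-c["origin"]);q=c["camera_matrix"]@q;return q[:2]/q[2]
E
python3 - <<'E'
from h import *
np.set_printoptions(precision=4,suppress=True)
T=lambda c,o: ((c[0]+.5)/4.7+o[0]-.5,(c[1]+.5)/4.7+o[1]-.5)
R=(340,195);S=(105,185)
SS=lambda c:((c[0]+.5)/4.2+319.5,(c[1]+.5)/4.2+129.5)
SR=lambda c:((c[0]+.5)/4.5+179.5,(c[1]+.5)/4.5+269.5)
a=cv2.imread("pics/top0.png"); g=a.max(2)
# white dial disc + knob: ellipse from crop extremes
for nm,c,z in [("dialL",(139,200),.071),("dialR",(310,192),.071),("dialT",(222,117),.071),("dialB",(228,290),.071),("long",(218,130),.071),
 ("tab",(444,176),.143),("rail1a",(150,147),.07),("rail1b",(350,130),.07),("rail2a",(155,272),.07),("rail2b",(360,256),.07),("boxTL",(115,115),.07),("boxTR",(487,90),.07),("boxBR",(505,282),.07),("boxBL",(122,315),.07),("linetip",(190,188),.114),("lineend",(230,193),.114),("knobc",(229,201),.108)]:
    print(nm,plane("top",T(c,R),z))
m=(g[225:262,380:400+10]<45).astype(np.uint8)
n,l,st,ce=cv2.connectedComponentsWithStats((g<50).astype(np.uint8))
for i in range(1,n):
    if st[i,4]>15 and 340<ce[i,0]<460 and 190<ce[i,1]<290: print(st[i],ce[i], plane("top",ce[i],.143))
print("STAND")
for nm,c,z in [("plTR",(648,115),.012),("plBR",(672,320),.012),("plBL",(220,380),.012),("boltBL",(236,351),.012),("boltBR",(642,297),.012),("boltTR",(624,136),.012),
 ("headTL",(460,141),.25),("headTR",(528,136),.25),("headBR",(533,184),.25),("headBL",(463,190),.25),("tubeTL",(198,185),.217),("tubeTR",(402,163),.217),("tubeBR",(408,212),.217),("tubeBL",(203,235),.217)]:
    print(nm,plane("top",T(c,S),z))
for nm,c,z in [("headL",(216,155),.25),("headB",(252,163),.25),("headR",(275,150),.25),("headT",(240,132),.25)]:
    print(nm,plane("scene",SS(c),z))
print("scene knob top centre",plane("scene",SR((351,107)),.114),"tab top",plane("scene",SR((183,190)),.143))
E
```

```text
dialL [ 0.5282 -0.099   0.071 ]
dialR [ 0.5303 -0.1907  0.071 ]
dialT [ 0.5718 -0.1452  0.071 ]
dialB [ 0.479  -0.1446  0.071 ]
long [ 0.5648 -0.1427  0.071 ]
tab [ 0.5289 -0.2444  0.143 ]
rail1a [ 0.5566 -0.1061  0.07  ]
rail1b [ 0.5633 -0.2139  0.07  ]
rail2a [ 0.4896 -0.1062  0.07  ]
rail2b [ 0.4955 -0.2161  0.07  ]
boxTL [ 0.5743 -0.0879  0.07  ]
boxTR [ 0.5833 -0.2889  0.07  ]
boxBR [ 0.4797 -0.2931  0.07  ]
boxBL [ 0.4672 -0.0878  0.07  ]
linetip [ 0.5291 -0.1202  0.114 ]
lineend [ 0.526  -0.1408  0.114 ]
knobc [ 0.5225 -0.1411  0.108 ]
[395 206   5   7  19] [396.8421 208.8947] [ 0.5862 -0.1584  0.143 ]
[446 220   5  29  66] [448.0455 234.4394] [ 0.5224 -0.2773  0.143 ]
[400 223  14   2  16] [405.875  223.1875] [ 0.5515 -0.1784  0.143 ]
[431 226   7  13  68] [433.8971 231.8971] [ 0.5292 -0.244   0.143 ]
[378 228  21  20 300] [388.0033 237.6733] [ 0.5181 -0.1346  0.143 ]
[402 249  14   2  17] [408.9412 249.6471] [ 0.4886 -0.1828  0.143 ]
[411 259   9   5  38] [414.6579 260.6842] [ 0.4623 -0.1951  0.143 ]
[421 258   9   5  42] [425.0476 259.8571] [ 0.4636 -0.2197  0.143 ]
STAND
plTR [0.6167 0.2248 0.012 ]
plBR [0.5014 0.2125 0.012 ]
plBL [0.4744 0.4605 0.012 ]
boltBL [0.4901 0.452  0.012 ]
boltBR [0.5146 0.229  0.012 ]
boltTR [0.6051 0.2382 0.012 ]
headTL [0.5654 0.2764 0.25  ]
headTR [0.567  0.2458 0.25  ]
headBR [0.545  0.2436 0.25  ]
headBL [0.543 0.275 0.25 ]
tubeTL [0.5528 0.4048 0.217 ]
tubeTR [0.561  0.3106 0.217 ]
tubeBR [0.5379 0.3078 0.217 ]
tubeBL [0.5293 0.4022 0.217 ]
headL [0.5505 0.2372 0.25  ]
headB [0.5719 0.2399 0.25  ]
headR [0.574  0.2617 0.25  ]
headT [0.546  0.2708 0.25  ]
scene knob top centre [ 0.5273 -0.1444  0.114 ] tab top [ 0.5318 -0.2458  0.143 ]
```

```bash
python3 -m pendant '[{"grip":1,"offset":[0.3,-0.15,0],"angular":[0,0,0]},{"grip":1,"offset":[0.6,-0.3,0],"angular":[0,0,0]},{"grip":1,"offset":[1,-0.49,0],"angular":[0,0,0]},{"grip":1,"offset":[1,-0.49,0],"angular":[0,0,0]},{"grip":1,"offset":[1,-0.49,0],"angular":[0,0,0]},{"grip":1,"offset":[1,-0.49,0],"angular":[0,0,0]},{"grip":1,"offset":[1,-0.49,0],"angular":[0,0,0]},{"grip":1,"offset":[1,-0.49,0],"angular":[0,0,0]},{"grip":1,"offset":[1,-0.49,0],"angular":[0,0,0]},{"grip":1,"offset":[1,-0.49,0],"angular":[0,0,0]}]' 40
python3 -c "
from rig import readout;print(readout.state()['joint_positions'])"
```

```text
time: 1.35
ee_pos: [0.2852, -0.3804, 0.2448]
tool_rot: [[0.948, 0.317, -0.0], [0.317, -0.948, 0.001], [-0.0, -0.001, -1.0]]
ft_force: [-0.6, -0.2, 0.3]
gripper_width: 0.0854
[-9.27616072e-01  1.54416010e-01 -1.22470698e-01  1.29515365e+00
  4.00276231e-04  1.89152269e+00]
```

```bash
python3 -m pendant '[{"grip":1,"offset":[0.3,-0.15,0],"angular":[0,0,-0.05]},{"grip":1,"offset":[0.6,-0.3,0],"angular":[0,0,-0.1]},{"grip":1,"offset":[1,-0.49,0],"angular":[0,0,-0.15]},{"grip":1,"offset":[1,-0.49,0],"angular":[0,0,-0.2]},{"grip":1,"offset":[1,-0.49,0],"angular":[0,0,-0.25]},{"grip":1,"offset":[1,-0.49,0],"angular":[0,0,-0.3]},{"grip":1,"offset":[1,-0.49,0],"angular":[0,0,-0.35]},{"grip":1,"offset":[1,-0.49,0],"angular":[0,0,-0.4]},{"grip":1,"offset":[1,-0.49,0],"angular":[0,0,-0.4]},{"grip":1,"offset":[1,-0.49,0],"angular":[0,0,-0.4]}]'
cat > st.py <<'E'
import sys,numpy as np
from rig import readout
np.set_printoptions(precision=4,suppress=True)
s=readout.state();R=s["tool_rot"];p=s["ee_pos"]
print(round(s["time"],2),"q",s["joint_positions"],"F",s["ft_force"],"w",s["gripper_width"])
print("p",p,"yaw",np.arctan2(R[1,0],R[0,0]),"z",R[:,2])
if len(sys.argv)>3:
    t=np.array([float(x) for x in sys.argv[1:4]]);print("offset units",R.T@(t-p)/.15)
if len(sys.argv)>4: print("ang z units",(np.arctan2(R[1,0],R[0,0])-float(sys.argv[4]))/np.pi)
E
python3 st.py 0.525 -0.1435 0.245
```

```text
time: 2.6
ee_pos: [0.4042, -0.2631, 0.2449]
tool_rot: [[-0.005, 1.0, -0.0], [1.0, 0.005, 0.001], [0.001, -0.0, -1.0]]
ft_force: [0.4, -0.1, 0.7]
gripper_width: 0.0852
2.6 q [-0.5775  0.166  -0.1079  1.2979  0.0008  0.9883] F [ 0.3747 -0.1311  0.7008] w 0.08522862354963429
p [ 0.4042 -0.2631  0.2449] yaw 1.57577305074984 z [-0.0004  0.0012 -1.    ]
offset units [0.7934 0.8091 0.0002]
```

```bash
python3 -m pendant '[{"grip":1,"offset":[0.4,0.4,0],"angular":[0,0,0]},{"grip":1,"offset":[0.793,0.809,0],"angular":[0,0,0]},{"grip":1,"offset":[0.793,0.809,0],"angular":[0,0,0]},{"grip":1,"offset":[0.793,0.809,0],"angular":[0,0,0]},{"grip":1,"offset":[0.793,0.809,0],"angular":[0,0,0]},{"grip":1,"offset":[0.793,0.809,0.25],"angular":[0,0,0]},{"grip":1,"offset":[0.793,0.809,0.5],"angular":[0,0,0]},{"grip":1,"offset":[0.793,0.809,0.6],"angular":[0,0,0]},{"grip":1,"offset":[0.793,0.809,0.6],"angular":[0,0,0]},{"grip":1,"offset":[0.793,0.809,0.6],"angular":[0,0,0]}]'
python3 st.py 0.525 -0.1435 0.097
python3 - <<'E'
from rig import snapshot
import cv2
a=snapshot("top")[:,:,::-1];b=snapshot("scene")[:,:,::-1]
a=cv2.resize(a[180:290,340:460],None,fx=5,fy=5,interpolation=cv2.INTER_CUBIC)
cv2.imwrite("pics/k1t.png",a)
cv2.imwrite("pics/k1s.png",cv2.resize(b[230:380,180:330],None,fx=4,fy=4,interpolation=cv2.INTER_CUBIC))
E
```

```text
time: 3.85
ee_pos: [0.5255, -0.144, 0.1565]
tool_rot: [[-0.004, 1.0, 0.001], [1.0, 0.004, 0.001], [0.001, 0.002, -1.0]]
ft_force: [0.1, 0.3, 0.7]
gripper_width: 0.0855
3.85 q [-0.268   0.315  -0.139   1.1155  0.001   1.2986] F [0.077  0.2896 0.7412] w 0.08551390782057777
p [ 0.5255 -0.144   0.1565] yaw 1.575007770223116 z [ 0.0015  0.0007 -1.    ]
offset units [ 0.0031 -0.0041  0.3963]
```

View pics/k1s.png

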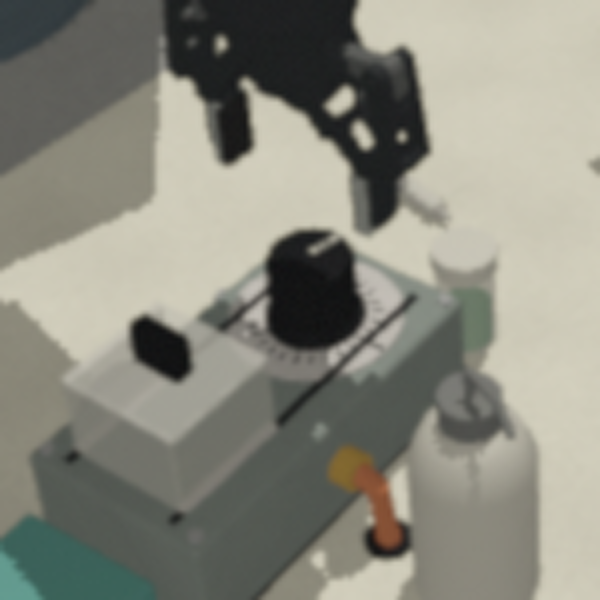

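The open jaws stand centred above the knob (scene crop: fingers at (230,140) and (380,190), knob top at (310,250)). I'll go down and grip.

```bash
python3 -m pendant '[{"grip":1,"offset":[0,0,0.13],"angular":[0,0,0]},{"grip":1,"offset":[0,0,0.26],"angular":[0,0,0]},{"grip":1,"offset":[0,0,0.39],"angular":[0,0,0]},{"grip":1,"offset":[0,0,0.39],"angular":[0,0,0]},{"grip":0.3,"offset":[0,0,0.39],"angular":[0,0,0]},{"grip":0.3,"offset":[0,0,0.39],"angular":[0,0,0]},{"grip":0.3,"offset":[0,0,0.39],"angular":[0,0,0]},{"grip":0.3,"offset":[0,0,0.39],"angular":[0,0,0]},{"grip":0.3,"offset":[0,0,0.39],"angular":[0,0,0]},{"grip":0.3,"offset":[0,0,0.39],"angular":[0,0,0]}]' 40
python3 st.py
```

```text
time: 5.2
ee_pos: [0.5238, -0.1439, 0.0989]
tool_rot: [[-0.004, 1.0, -0.001], [1.0, 0.004, 0.0], [0.0, -0.001, -1.0]]
ft_force: [-12.4, -0.7, 12.0]
gripper_width: 0.0431
5.2 q [-0.2679  0.3588 -0.2339  0.9791 -0.0003  1.2986] F [-12.4326  -0.6739  12.0325] w 0.04313182512365407
p [ 0.5238 -0.1439  0.0989] yaw 1.5750394152835883 z [-0.001  0.    -1.   ]
```

```bash
python3 -m pendant '[{"grip":0.3,"offset":[0,-0.01,0],"angular":[0,0,0.055]},{"grip":0.3,"offset":[0,-0.01,0],"angular":[0,0,0.11]},{"grip":0.3,"offset":[0,-0.01,0],"angular":[0,0,0.165]},{"grip":0.3,"offset":[0,-0.01,0],"angular":[0,0,0.22]},{"grip":0.3,"offset":[0,-0.01,0],"angular":[0,0,0.275]},{"grip":0.3,"offset":[0,-0.01,0],"angular":[0,0,0.33]},{"grip":0.3,"offset":[0,-0.01,0],"angular":[0,0,0.385]},{"grip":0.3,"offset":[0,-0.01,0],"angular":[0,0,0.428]},{"grip":0.3,"offset":[0,-0.01,0],"angular":[0,0,0.428]},{"grip":0.3,"offset":[0,-0.01,0],"angular":[0,0,0.428]}]'
python3 st.py
```

```text
time: 6.45
ee_pos: [0.5222, -0.1431, 0.0991]
tool_rot: [[0.973, 0.232, -0.001], [0.232, -0.973, 0.001], [-0.001, -0.002, -1.0]]
ft_force: [0.1, 5.7, -2.9]
gripper_width: 0.043
6.45 q [-0.2681  0.3563 -0.2373  0.9784  0.0011  2.6391] F [ 0.0804  5.7131 -2.8572] w 0.043044239638259936
p [ 0.5222 -0.1431  0.0991] yaw 0.23431986277020422 z [-0.0009  0.0014 -1.    ]
```

```bash
python3 -m pendant '[{"grip":0.85,"offset":[0,0,0],"angular":[0,0,0]},{"grip":0.85,"offset":[0,0,0],"angular":[0,0,0]},{"grip":0.85,"offset":[0,0,0],"angular":[0,0,0]},{"grip":0.85,"offset":[0,0,-0.25],"angular":[0,0,0]},{"grip":0.85,"offset":[0,0,-0.5],"angular":[0,0,0]},{"grip":0.85,"offset":[0,0,-0.8],"angular":[0,0,0.03]},{"grip":0.6,"offset":[-0.4,0.3,-0.8],"angular":[0,0,0.057]},{"grip":0.6,"offset":[-0.8,0.6,-0.8],"angular":[0,0,0.057]},{"grip":0.6,"offset":[-1,0.6,-0.8],"angular":[0,0,0.057]},{"grip":0.6,"offset":[-1,0.6,-0.8],"angular":[0,0,0.057]}]'
python3 st.py
python3 - <<'E'
from rig import snapshot
import cv2
a=snapshot("top")[:,:,::-1];b=snapshot("scene")[:,:,::-1]
cv2.imwrite("pics/k2tf.png",a)
a=cv2.resize(a[195:285,340:460],None,fx=6,fy=6,interpolation=cv2.INTER_CUBIC)
cv2.imwrite("pics/k2t.png",a)
cv2.imwrite("pics/k2s.png",cv2.resize(b[260:380,180:330],None,fx=4,fy=4,interpolation=cv2.INTER_CUBIC))
E
```

```text
time: 7.7
ee_pos: [0.3947, -0.2672, 0.2194]
tool_rot: [[0.999, 0.051, -0.001], [0.051, -0.999, 0.001], [-0.001, -0.001, -1.0]]
ft_force: [0.2, 0.7, 0.5]
gripper_width: 0.0512
7.7 q [-0.5951  0.1675 -0.1723  1.2326  0.      2.495 ] F [0.1889 0.6885 0.4796] w 0.051192226962187094
p [ 0.3947 -0.2672  0.2194] yaw 0.051491651993161885 z [-0.0013  0.0009 -1.    ]
```

View pics/k2t.png

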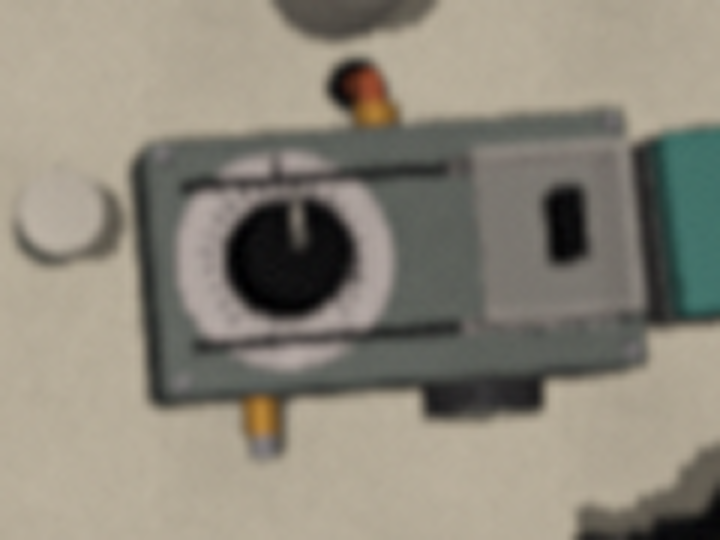

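View pics/k2s.png

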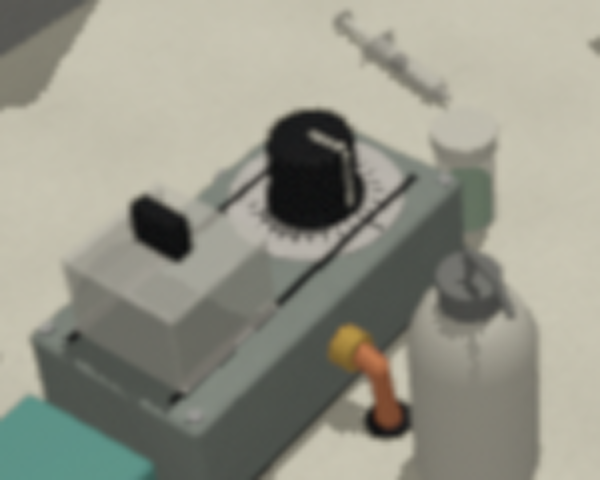

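Run:
```python
from h import *
np.set_printoptions(precision=4,suppress=True)
a=cv2.imread("pics/k2tf.png")
T=lambda c:((c[0]+.5)/6+339.5,(c[1]+.5)/6+194.5)
g=a.max(2).astype(float)
print(g[226:240,384:394].astype(int))
# line columns
P=[]
for r in range(229,236):
    w=np.clip(g[r,384:394]-g[r,384:394].min()-25,0,None); P.append(plane("top",((w*np.arange(384,394)).sum()/w.sum(),r),.114))
P=np.array(P);vx,vy,x0,y0=cv2.fitLine(P[:,:2].astype(np.float32),cv2.DIST_L2,0,.01,.01).ravel()
print(P,"ang",np.degrees(np.arctan2(vy,vx)))
for nm,uv in[("long a",(278,155)),("long b",(281,185))]: print(nm,plane("top",T(uv),.071))
# edges of box for yaw
for u1,u2 in[((180,188),(450,168)),((195,347),(460,327)),((150,145),(615,110)),((165,405),(640,365))]:
    d=plane("top",T(u1),.07)-plane("top",T(u2),.07);print(np.degrees(np.arctan2(-d[0],d[1])))
n,l,st,ce=cv2.connectedComponentsWithStats((g<55).astype(np.uint8))
for i in range(1,n):
    if st[i,4]>15 and 425<ce[i,0]<440 and 220<ce[i,1]<245: print(st[i],plane("top",ce[i],.142))
b=cv2.imread("pics/k2s.png")
S=lambda c:((c[0]+.5)/4+179.5,(c[1]+.5)/4+259.5)
p,q=plane("scene",S((311,131)),.114),plane("scene",S((345,152)),.114);print(p,q,np.degrees(np.arctan2(*(q-p)[1::-1])))
```

```text
[[110 116 109 113 108 106 117 118 126 145]
 [125 120 110 110 109 108 106 100 108 133]
 [ 94  80  72  74  85  94  75  54  63  88]
 [ 43  33  30  36  72  98  63  24  23  40]
 [ 15  15  12  26  77 111  73  22  11  15]
 [ 14  14  12  26  78 116  78  24   9  10]
 [ 18  16  12  22  71 105  75  28  12  11]
 [ 17  15  15  22  59  91  74  36  14  13]
 [ 17  16  14  18  47  78  73  40  17  14]
 [ 18  16  15  17  39  64  60  34  16  13]
 [ 17  16  16  19  29  43  38  23  13  15]
 [ 18  16  16  18  18  22  23  16  14  14]
 [ 17  16  18  17  16  16  15  15  16  16]
 [ 19  20  14  16  17  15  17  15  17  15]]
[[ 0.5422 -0.1423  0.114 ]
 [ 0.5398 -0.1424  0.114 ]
 [ 0.5374 -0.1423  0.114 ]
 [ 0.5349 -0.1423  0.114 ]
 [ 0.5325 -0.1425  0.114 ]
 [ 0.53   -0.1429  0.114 ]
 [ 0.5276 -0.143   0.114 ]] ang 2.6667073
long a [ 0.5695 -0.1427  0.071 ]
long b [ 0.5568 -0.1435  0.071 ]
2.933918707099085
2.9168667658909486
3.0298769222550406
3.3791691796125956
[431 226   7  13  68] [ 0.5294 -0.2442  0.142 ]
[ 0.5248 -0.1424  0.114 ] [ 0.5492 -0.1441  0.114 ] -3.9757000773885025
```

Line at about 2.7° in the world against the regulator's own x at 3.1°, so the knob is on the mark. Guard tab is next.

```bash
python3 st.py .5295 -.2443 .139 .054
```

```text
7.8 q [-0.5908  0.1695 -0.17    1.232   0.0008  2.4969] F [ 0.0755 -0.0849  0.9223] w 0.05128548183643762
p [ 0.3972 -0.2662  0.2193] yaw 0.0538923626461207 z [-0.0001  0.001  -1.    ]
offset units [ 0.8884 -0.0975  0.5356]
ang z units -3.426203386244488e-05
```

```bash
python3 -m pendant '[{"grip":0.5,"offset":[0.4,-0.05,0],"angular":[0,0,0]},{"grip":0.5,"offset":[0.888,-0.097,0],"angular":[0,0,0]},{"grip":0.5,"offset":[0.888,-0.097,0],"angular":[0,0,0]},{"grip":0.5,"offset":[0.888,-0.097,0],"angular":[0,0,0]},{"grip":0.5,"offset":[0.888,-0.097,0.18],"angular":[0,0,0]},{"grip":0.5,"offset":[0.888,-0.097,0.36],"angular":[0,0,0]},{"grip":0.5,"offset":[0.888,-0.097,0.53],"angular":[0,0,0]},{"grip":0.5,"offset":[0.888,-0.097,0.53],"angular":[0,0,0]},{"grip":0.5,"offset":[0.888,-0.097,0.53],"angular":[0,0,0]},{"grip":0.5,"offset":[0.888,-0.097,0.53],"angular":[0,0,0]}]'
python3 -m pendant '[{"grip":0,"offset":[0,0,0],"angular":[0,0,0]},{"grip":0,"offset":[0,0,0],"angular":[0,0,0]},{"grip":0,"offset":[0,0,0],"angular":[0,0,0]},{"grip":0,"offset":[0,0,0],"angular":[0,0,0]},{"grip":0,"offset":[0,0,0],"angular":[0,0,0]},{"grip":0,"offset":[0,0,0],"angular":[0,0,0]},{"grip":0,"offset":[0,0,0],"angular":[0,0,0]},{"grip":0,"offset":[0,0,0],"angular":[0,0,0]},{"grip":0,"offset":[0,0,0],"angular":[0,0,0]},{"grip":0,"offset":[0,0,0],"angular":[0,0,0]}]' 30
python3 st.py
```

```text
time: 9.05
ee_pos: [0.5299, -0.2447, 0.1412]
tool_rot: [[0.999, 0.054, 0.002], [0.054, -0.999, 0.0], [0.002, -0.0, -1.0]]
ft_force: [0.7, -0.1, -0.4]
gripper_width: 0.0428
time: 10.3
ee_pos: [0.5303, -0.2449, 0.1421]
tool_rot: [[0.999, 0.054, 0.003], [0.054, -0.999, -0.001], [0.003, 0.001, -1.0]]
ft_force: [0.0, -0.4, 6.8]
gripper_width: 0.0112
10.3 q [-0.433   0.3867 -0.068   1.1132  0.0008  2.6549] F [ 0.0048 -0.416   6.835 ] w 0.011242205609339787
p [ 0.5303 -0.2449  0.1421] yaw 0.05366379929611982 z [ 0.003  -0.0005 -1.    ]
```

```bash
python3 -m pendant '[{"grip":0,"offset":[0,-0.08,-0.007],"angular":[0,0,0]},{"grip":0,"offset":[0,-0.16,-0.007],"angular":[0,0,0]},{"grip":0,"offset":[0,-0.24,-0.007],"angular":[0,0,0]},{"grip":0,"offset":[0,-0.32,-0.007],"angular":[0,0,0]},{"grip":0,"offset":[0,-0.40,-0.007],"angular":[0,0,0]},{"grip":0,"offset":[0,-0.48,-0.007],"angular":[0,0,0]},{"grip":0,"offset":[0,-0.56,-0.007],"angular":[0,0,0]},{"grip":0,"offset":[0,-0.62,-0.007],"angular":[0,0,0]},{"grip":0,"offset":[0,-0.62,-0.007],"angular":[0,0,0]},{"grip":0,"offset":[0,-0.62,-0.007],"angular":[0,0,0]}]'
python3 st.py
python3 -m pendant '[{"grip":0,"offset":[0,-0.01,0],"angular":[0,0,0]},{"grip":0,"offset":[0,-0.02,0],"angular":[0,0,0]},{"grip":0,"offset":[0,-0.03,0],"angular":[0,0,0]},{"grip":0,"offset":[0,-0.04,0],"angular":[0,0,0]},{"grip":0,"offset":[0,-0.05,0],"angular":[0,0,0]},{"grip":0,"offset":[0,-0.05,0],"angular":[0,0,0]},{"grip":0,"offset":[0,-0.05,0],"angular":[0,0,0]},{"grip":0,"offset":[0,-0.05,0],"angular":[0,0,0]},{"grip":0,"offset":[0,-0.05,0],"angular":[0,0,0]},{"grip":0,"offset":[0,-0.05,0],"angular":[0,0,0]}]'
python3 st.py
```

```text
time: 11.55
ee_pos: [0.5256, -0.1504, 0.1422]
tool_rot: [[0.998, 0.055, 0.003], [0.055, -0.998, 0.001], [0.003, -0.001, -1.0]]
ft_force: [7.0, 1.7, -13.4]
gripper_width: 0.011
11.55 q [-0.2798  0.3269 -0.1603  1.0812  0.0021  2.8069] F [  6.9894   1.7281 -13.4452] w 0.01098640752449352
p [ 0.5256 -0.1504  0.1422] yaw 0.054933598881590044 z [ 0.0029  0.0014 -1.    ]
time: 12.8
ee_pos: [0.5252, -0.1427, 0.1422]
tool_rot: [[0.998, 0.055, 0.003], [0.055, -0.998, 0.002], [0.003, -0.002, -1.0]]
ft_force: [5.2, 0.8, -9.0]
gripper_width: 0.0111
12.8 q [-0.2667  0.3231 -0.1661  1.0792  0.0026  2.8199] F [ 5.2479  0.7557 -9.009 ] w 0.011108722653751252
p [ 0.5252 -0.1427  0.1422] yaw 0.05503191911977102 z [ 0.003   0.0019 -1.    ]
```

```bash
python3 -m pendant '[{"grip":0,"offset":[0,-0.01,0.003],"angular":[0,0,0]},{"grip":0,"offset":[0,-0.015,0.003],"angular":[0,0,0]},{"grip":0,"offset":[0,-0.02,0.003],"angular":[0,0,0]},{"grip":0,"offset":[0,-0.025,0.003],"angular":[0,0,0]},{"grip":0,"offset":[0,-0.03,0.003],"angular":[0,0,0]},{"grip":0,"offset":[0,-0.03,0.003],"angular":[0,0,0]},{"grip":0,"offset":[0,-0.03,0.003],"angular":[0,0,0]},{"grip":0,"offset":[0,-0.03,0.003],"angular":[0,0,0]},{"grip":0,"offset":[0,-0.03,0.003],"angular":[0,0,0]},{"grip":0,"offset":[0,-0.03,0.003],"angular":[0,0,0]}]'
python3 st.py
```

```text
time: 14.05
ee_pos: [0.5252, -0.142, 0.1422]
tool_rot: [[0.999, 0.052, 0.004], [0.052, -0.999, -0.006], [0.003, 0.006, -1.0]]
ft_force: [3.2, -20.4, -9.2]
gripper_width: 0.0111
14.05 q [-0.2615  0.3211 -0.1691  1.0757 -0.0047  2.8276] F [  3.2249 -20.4024  -9.2479] w 0.011089200087646953
p [ 0.5252 -0.142   0.1422] yaw 0.052445033315654685 z [ 0.0035 -0.0058 -1.    ]
```

Firm stop (20 N) after 103 mm. I'll relax, let go and rise.

```bash
python3 -m pendant '[{"grip":0,"offset":[0,0,0],"angular":[0,0,0]},{"grip":0.5,"offset":[0,0,0],"angular":[0,0,0]},{"grip":0.5,"offset":[0,0,0],"angular":[0,0,0]},{"grip":0.5,"offset":[0,0,0],"angular":[0,0,0]},{"grip":0.5,"offset":[0,0,-0.2],"angular":[0,0,0]},{"grip":0.5,"offset":[0,0,-0.5],"angular":[0,0,0]},{"grip":1,"offset":[-0.2,-0.2,-0.9],"angular":[0,0,-0.05]},{"grip":1,"offset":[-0.5,-0.5,-1],"angular":[0,0,-0.1]},{"grip":1,"offset":[-0.5,-0.8,-1],"angular":[0,0,-0.15]},{"grip":1,"offset":[-0.5,-0.9,-1],"angular":[0,0,-0.2]}]'
python3 st.py
python3 - <<'E'
from rig import snapshot
import cv2
a=snapshot("top")[:,:,::-1];b=snapshot("scene")[:,:,::-1]
cv2.imwrite("pics/g3tf.png",a);cv2.imwrite("pics/g3sf.png",b)
cv2.imwrite("pics/g3t.png",cv2.resize(a[195:285,340:460],None,fx=6,fy=6,interpolation=cv2.INTER_CUBIC))
cv2.imwrite("pics/g3s.png",cv2.resize(b[230:380,180:330],None,fx=4,fy=4,interpolation=cv2.INTER_CUBIC))
E
```

```text
time: 15.3
ee_pos: [0.4417, -0.0082, 0.2924]
tool_rot: [[0.772, 0.635, 0.006], [0.635, -0.772, -0.005], [0.001, 0.008, -1.0]]
ft_force: [-0.8, -0.2, -0.6]
gripper_width: 0.0849
15.3 q [-0.015   0.0779 -0.0906  1.3967 -0.0053  2.4385] F [-0.7569 -0.2472 -0.5668] w 0.08489681841015621
p [ 0.4417 -0.0082  0.2924] yaw 0.6880590774847353 z [ 0.0056 -0.0054 -1.    ]
```

View pics/g3t.png

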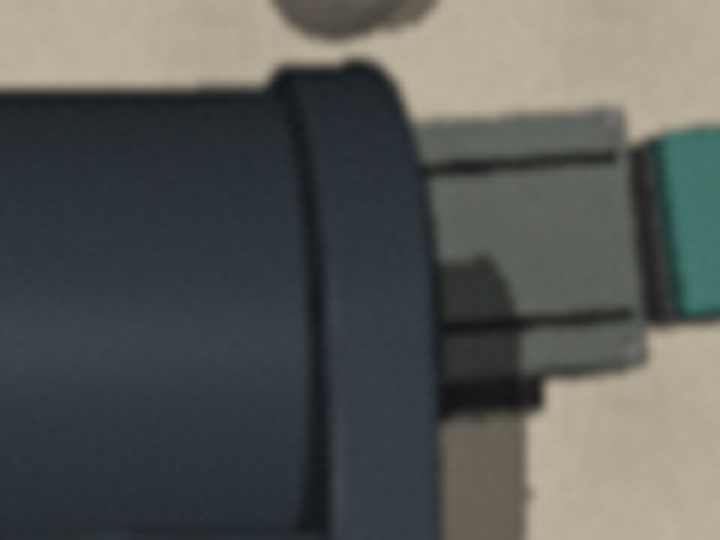

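View pics/g3s.png

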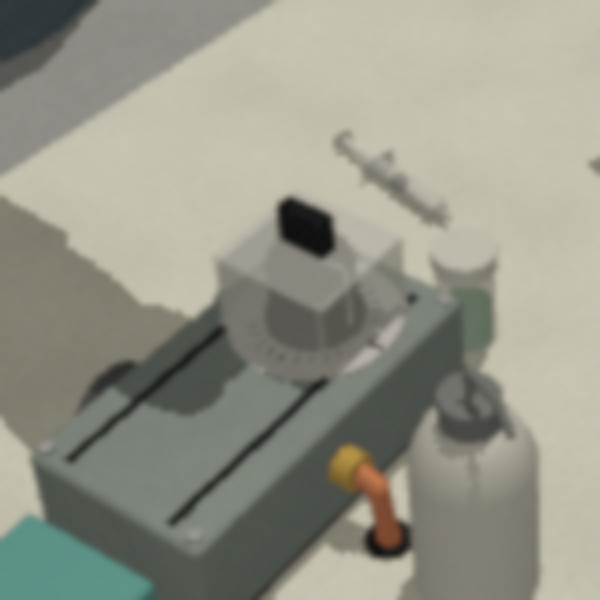

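View pics/g3sf.png

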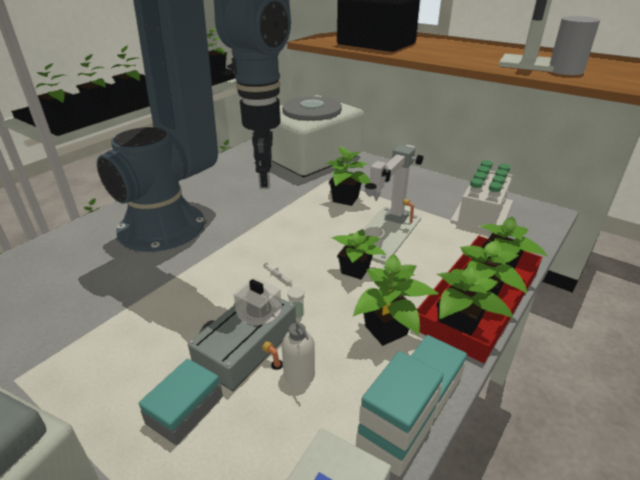

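```bash
python3 - <<'E'
from h import *
np.set_printoptions(precision=4,suppress=True)
S=lambda c:((c[0]+.5)/4+179.5,(c[1]+.5)/4+229.5)
print("tab",plane("scene",S((307,213)),.143),"was",plane("scene",((183+.5)/4.5+179.5,(190+.5)/4.5+269.5),.143))
T=lambda c:((c[0]+.5)/4.7+104.5,(c[1]+.5)/4.7+184.5)
SS=lambda c:((c[0]+.5)/4.2+319.5,(c[1]+.5)/4.2+129.5)
print(tri(T((496,163)),SS((245,149))))
b=cv2.imread("pics/scene0.png");cv2.imwrite("pics/s_head.png",cv2.resize(b[150:205,360:430],None,fx=10,fy=10,interpolation=cv2.INTER_CUBIC))
a=cv2.imread("pics/g3tf.png");cv2.imwrite("pics/t_head.png",cv2.resize(a[200:250,180:250],None,fx=10,fy=10,interpolation=cv2.INTER_CUBIC))
E
python3 st.py .555 .260 .29 1.674
```

```text
tab [ 0.5287 -0.1459  0.143 ] was [ 0.5318 -0.2458  0.143 ]
(array([0.5555, 0.261 , 0.2459]), np.float64(0.00019868725597341831))
15.4 q [-0.0162  0.0799 -0.09    1.3962 -0.0055  2.4397] F [ 0.0357 -0.2517 -0.2962] w 0.08548025813819797
p [ 0.4423 -0.0088  0.2917] yaw 0.6856686664592228 z [ 0.0046 -0.0056 -1.    ]
offset units [ 1.7159 -0.9114  0.0049]
ang z units -0.3145956342912389
```

View pics/s_head.png

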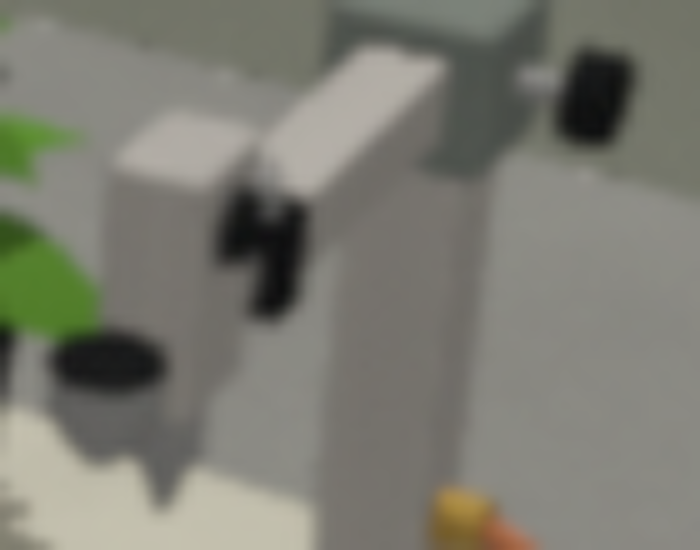

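View pics/t_head.png

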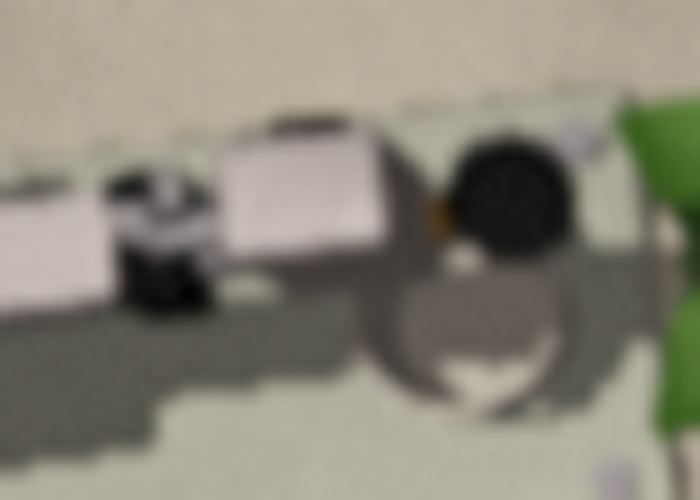

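```bash
python3 -m pendant '[{"grip":1,"offset":[0.2,-0.1,0],"angular":[0,0,-0.05]},{"grip":1,"offset":[0.4,-0.2,0],"angular":[0,0,-0.1]},{"grip":1,"offset":[0.6,-0.3,0],"angular":[0,0,-0.15]},{"grip":1,"offset":[0.8,-0.4,0],"angular":[0,0,-0.2]},{"grip":1,"offset":[1,-0.5,0],"angular":[0,0,-0.25]},{"grip":1,"offset":[1,-0.6,0],"angular":[0,0,-0.3]},{"grip":1,"offset":[1,-0.6,0],"angular":[0,0,-0.3146]},{"grip":1,"offset":[1,-0.6,0],"angular":[0,0,-0.3146]},{"grip":1,"offset":[1,-0.6,0],"angular":[0,0,-0.3146]},{"grip":1,"offset":[1,-0.6,0],"angular":[0,0,-0.3146]}]'
python3 st.py .5553 .2605 .29 1.674
```

```text
time: 16.65
ee_pos: [0.5016, 0.1554, 0.2911]
tool_rot: [[-0.101, 0.995, 0.005], [0.995, 0.101, -0.006], [-0.006, 0.004, -1.0]]
ft_force: [0.3, 0.5, -0.1]
gripper_width: 0.0858
16.65 q [ 0.3043  0.2258  0.0863  1.4287 -0.0067  1.7738] F [ 0.2707  0.5136 -0.1266] w 0.08579070144020955
p [0.5016 0.1554 0.2911] yaw 1.6720296391481628 z [ 0.0046 -0.0056 -1.    ]
offset units [0.6606 0.4269 0.0048]
ang z units -0.0006271853384892659
```

```bash
python3 -m pendant '[{"grip":1,"offset":[0.3,0.2,0],"angular":[0,0,0]},{"grip":1,"offset":[0.66,0.427,0],"angular":[0,0,0]},{"grip":1,"offset":[0.66,0.427,0],"angular":[0,0,0]},{"grip":1,"offset":[0.66,0.427,0],"angular":[0,0,0]},{"grip":1,"offset":[0.66,0.427,0],"angular":[0,0,0]},{"grip":1,"offset":[0.66,0.427,0],"angular":[0,0,0]},{"grip":1,"offset":[0.66,0.427,0],"angular":[0,0,0]},{"grip":1,"offset":[0.66,0.427,0],"angular":[0,0,0]},{"grip":1,"offset":[0.66,0.427,0],"angular":[0,0,0]},{"grip":1,"offset":[0.66,0.427,0],"angular":[0,0,0]}]'
python3 st.py .5553 .2605 .227 1.674
python3 - <<'E'
from rig import snapshot
import cv2
b=snapshot("scene")[:,:,::-1]
cv2.imwrite("pics/h4s.png",cv2.resize(b[100:220,320:450],None,fx=5,fy=5,interpolation=cv2.INTER_CUBIC))
E
```

```text
time: 17.9
ee_pos: [0.5553, 0.2604, 0.2907]
tool_rot: [[-0.101, 0.995, 0.005], [0.995, 0.101, -0.006], [-0.006, 0.004, -1.0]]
ft_force: [-0.3, 0.1, 0.5]
gripper_width: 0.0851
17.9 q [ 0.4419  0.3862  0.3156  1.4985 -0.007   1.9114] F [-0.3398  0.1308  0.5396] w 0.08514609998839344
p [0.5553 0.2604 0.2907] yaw 1.6720344903589976 z [ 0.0045 -0.0056 -1.    ]
offset units [ 0.0031 -0.0016  0.4248]
ang z units -0.00062564115012058
```

View pics/h4s.png

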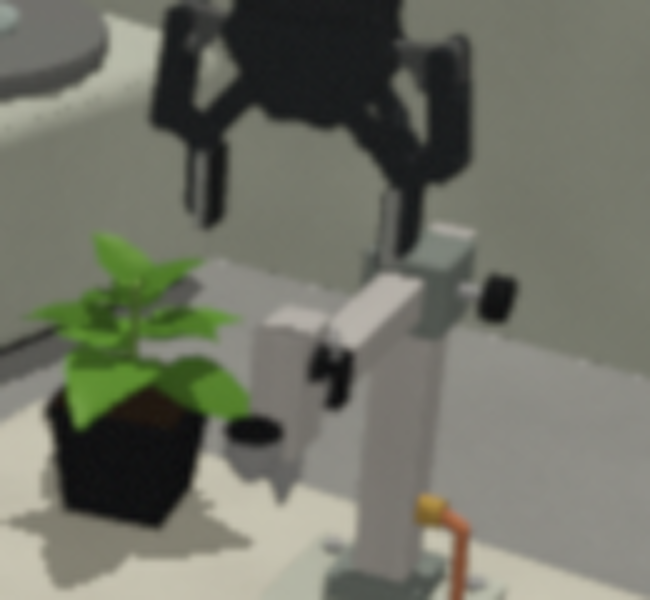

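The jaws straddle the head (fingers at crop (205,200) and (400,230), head top at (295,320)). I'll go down and pinch.

```bash
python3 -m pendant '[{"grip":1,"offset":[0.003,0,0.15],"angular":[0,0,0]},{"grip":1,"offset":[0.003,0,0.3],"angular":[0,0,0]},{"grip":1,"offset":[0.003,0,0.425],"angular":[0,0,0]},{"grip":1,"offset":[0.003,0,0.425],"angular":[0,0,0]},{"grip":1,"offset":[0.003,0,0.425],"angular":[0,0,0]},{"grip":0.5,"offset":[0.003,0,0.425],"angular":[0,0,0]},{"grip":0.45,"offset":[0.003,0,0.425],"angular":[0,0,0]},{"grip":0.45,"offset":[0.003,0,0.425],"angular":[0,0,0]},{"grip":0.45,"offset":[0.003,0,0.425],"angular":[0,0,0]},{"grip":0.45,"offset":[0.003,0,0.425],"angular":[0,0,0]}]' 40
python3 -m pendant '[{"grip":0,"offset":[0,0,0],"angular":[0,0,0]},{"grip":0,"offset":[0,0,0],"angular":[0,0,0]},{"grip":0,"offset":[0,0,0],"angular":[0,0,0]},{"grip":0,"offset":[0,0,0],"angular":[0,0,0]},{"grip":0,"offset":[0,0,0],"angular":[0,0,0]},{"grip":0,"offset":[0,0,0],"angular":[0,0,0]},{"grip":0,"offset":[0,0,0],"angular":[0,0,0]},{"grip":0,"offset":[0,0,0],"angular":[0,0,0]},{"grip":0,"offset":[0,0,0],"angular":[0,0,0]},{"grip":0,"offset":[0,0,0],"angular":[0,0,0]}]' 40
python3 st.py
```

```text
time: 19.2
ee_pos: [0.5555, 0.2605, 0.227]
tool_rot: [[-0.101, 0.995, 0.004], [0.995, 0.101, -0.006], [-0.006, 0.004, -1.0]]
ft_force: [-0.0, 0.7, -0.6]
gripper_width: 0.0382
time: 20.45
ee_pos: [0.5547, 0.2605, 0.2274]
tool_rot: [[-0.102, 0.995, 0.004], [0.995, 0.102, -0.006], [-0.006, 0.003, -1.0]]
ft_force: [-4.8, -1.5, 5.4]
gripper_width: 0.0254
20.45 q [ 0.4422  0.3959  0.1703  1.3444 -0.0067  1.9111] F [-4.7835 -1.5094  5.4138] w 0.025434828374842997
p [0.5547 0.2605 0.2274] yaw 1.6726671457018278 z [ 0.0035 -0.0057 -1.    ]
```

```bash
python3 -m pendant '[{"grip":0,"offset":[-0.08,0,0],"angular":[0,0,0]},{"grip":0,"offset":[-0.16,0,0],"angular":[0,0,0]},{"grip":0,"offset":[-0.25,0,0],"angular":[0,0,0]},{"grip":0,"offset":[-0.34,0,0],"angular":[0,0,0]},{"grip":0,"offset":[-0.43,0,0],"angular":[0,0,0]},{"grip":0,"offset":[-0.52,0,0],"angular":[0,0,0]},{"grip":0,"offset":[-0.6,0,0],"angular":[0,0,0]},{"grip":0,"offset":[-0.66,0,0],"angular":[0,0,0]},{"grip":0,"offset":[-0.66,0,0],"angular":[0,0,0]},{"grip":0,"offset":[-0.66,0,0],"angular":[0,0,0]}]'
python3 st.py .5547 .2605 .2274
python3 - <<'E'
from rig import snapshot
import cv2
a=snapshot("top")[:,:,::-1];b=snapshot("scene")[:,:,::-1]
cv2.imwrite("pics/p5tf.png",a);cv2.imwrite("pics/p5sf.png",b)
cv2.imwrite("pics/p5t.png",cv2.resize(a[195:245,150:270],None,fx=6.5,fy=6.5,interpolation=cv2.INTER_CUBIC))
cv2.imwrite("pics/p5s.png",cv2.resize(b[130:230,340:440],None,fx=6,fy=6,interpolation=cv2.INTER_CUBIC))
E
```

```text
time: 21.7
ee_pos: [0.5655, 0.1611, 0.2274]
tool_rot: [[-0.101, 0.995, 0.004], [0.995, 0.101, -0.006], [-0.006, 0.003, -1.0]]
ft_force: [4.7, 4.3, -6.5]
gripper_width: 0.0258
21.7 q [ 0.2809  0.3512  0.1018  1.3192 -0.0066  1.7505] F [ 4.7006  4.3255 -6.5204] w 0.025836067798979137
p [0.5655 0.1611 0.2274] yaw 1.671967358859959 z [ 0.0039 -0.0057 -1.    ]
offset units [ 0.6663 -0.0044 -0.004 ]
```

View pics/p5t.png

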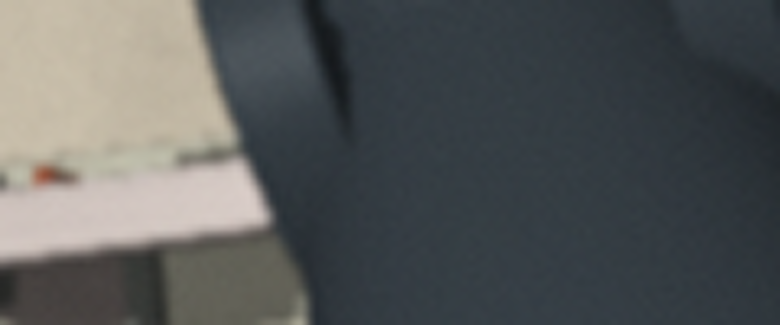

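View pics/p5s.png

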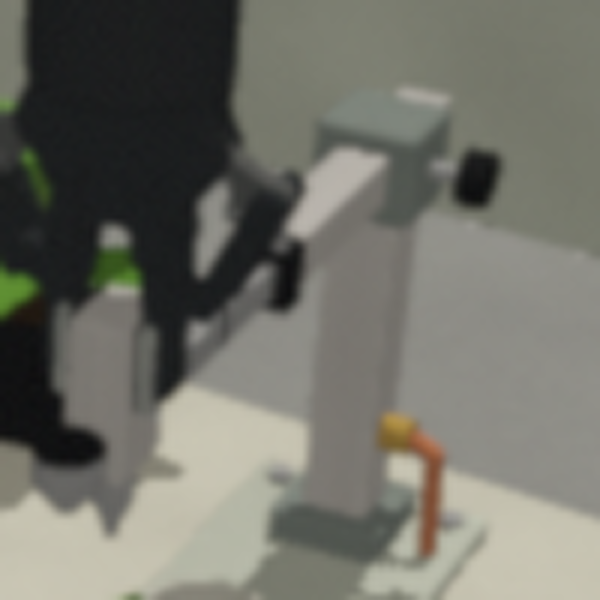

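View pics/p5sf.png

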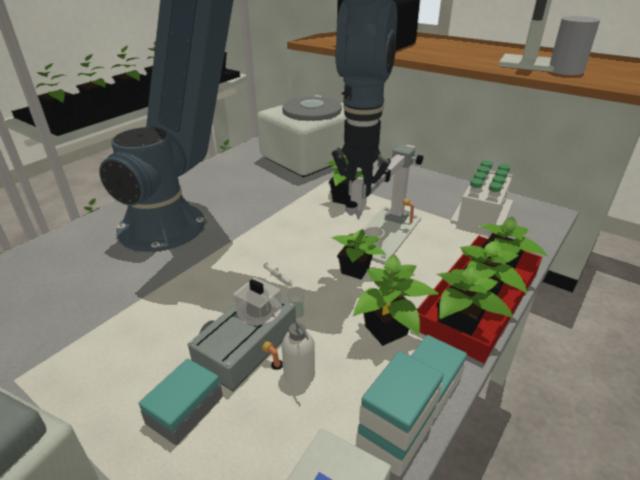

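Run:
```python
from h import *
b=cv2.imread("pics/p5sf.png")
cv2.imwrite("pics/p5z.png",cv2.resize(b[160:205,350:405],None,fx=14,fy=13,interpolation=cv2.INTER_CUBIC))
yw=.102;ex=np.array([np.cos(yw),np.sin(yw),0]);ey=np.array([-np.sin(yw),np.cos(yw),0]);o=np.array([.5553,.2607,0])
Z=lambda p:((p[0]-349.5)*14-.5,(p[1]-159.5)*13-.5)
for oy in(.030,.020,.0,-.02,-.03):
  print(oy,[np.round(Z(proj("scene",o+ex*.008+ey*oy+np.array([0,0,z]))),0) for z in(.213,.197)])
```

```text
0.03 [array([498., 182.]), array([491., 258.])]
0.02 [array([474., 202.]), array([468., 279.])]
0.0 [array([426., 245.]), array([420., 322.])]
-0.02 [array([377., 288.]), array([371., 366.])]
-0.03 [array([352., 310.]), array([346., 388.])]
```

View pics/p5z.png

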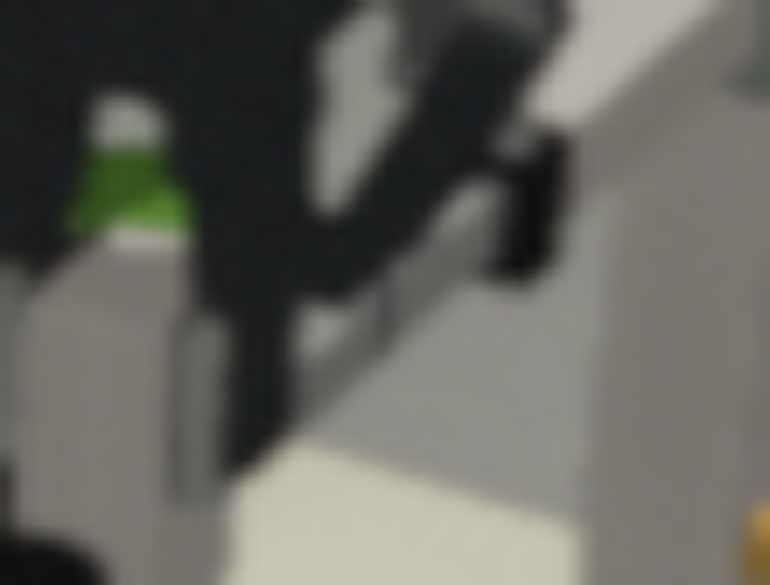

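```bash
python3 - <<'E'
from h import *
from rig import snapshot
from scipy.ndimage import map_coordinates
b=np.mean([snapshot("scene").astype(float) for _ in range(6)],0)
cv2.imwrite("pics/p6sf.png",b[:,:,::-1].astype(np.uint8))
g=b.mean(2)
yw=.102;ex=np.array([np.cos(yw),np.sin(yw),0]);ey=np.array([-np.sin(yw),np.cos(yw),0]);o=np.array([.5553,.2607,0])
ys=np.arange(.045,-.045,-.002)
for z in(.209,.205,.201,.197):
  P=np.array([proj("scene",o+ex*.008+ey*y+np.array([0,0,z])) for y in ys])
  print(z,[(int(y*1000),int(v)) for y,v in zip(ys,map_coordinates(g,[P[:,1],P[:,0]],order=1))])
E
python3 st.py
```

```text
0.209 [(45, 25), (43, 22), (40, 23), (38, 28), (36, 36), (34, 46), (32, 59), (30, 72), (28, 84), (26, 91), (24, 98), (22, 103), (20, 106), (18, 106), (16, 105), (14, 103), (12, 101), (10, 98), (8, 96), (6, 96), (4, 94), (2, 93), (0, 94), (-1, 95), (-3, 95), (-5, 95), (-7, 94), (-9, 91), (-11, 88), (-13, 83), (-15, 80), (-17, 79), (-19, 85), (-21, 89), (-23, 93), (-25, 97), (-27, 100), (-29, 104), (-31, 109), (-33, 110), (-35, 112), (-37, 113), (-39, 112), (-41, 108), (-43, 104)]
0.205 [(45, 20), (43, 20), (40, 27), (38, 34), (36, 40), (34, 49), (32, 58), (30, 67), (28, 75), (26, 82), (24, 89), (22, 92), (20, 93), (18, 94), (16, 94), (14, 94), (12, 94), (10, 94), (8, 94), (6, 94), (4, 95), (2, 95), (0, 95), (-1, 95), (-3, 94), (-5, 93), (-7, 91), (-9, 89), (-11, 86), (-13, 84), (-15, 81), (-17, 82), (-19, 86), (-21, 89), (-23, 92), (-25, 94), (-27, 95), (-29, 97), (-31, 97), (-33, 96), (-35, 97), (-37, 96), (-39, 94), (-41, 93), (-43, 91)]
0.201 [(45, 20), (43, 22), (40, 27), (38, 32), (36, 37), (34, 47), (32, 56), (30, 65), (28, 72), (26, 79), (24, 85), (22, 86), (20, 88), (18, 90), 
[... 306 characters left out ...]
94), (-43, 92)]
0.197 [(45, 19), (43, 22), (40, 27), (38, 31), (36, 37), (34, 45), (32, 52), (30, 58), (28, 63), (26, 69), (24, 77), (22, 87), (20, 96), (18, 103), (16, 109), (14, 114), (12, 115), (10, 115), (8, 115), (6, 115), (4, 115), (2, 115), (0, 114), (-1, 114), (-3, 114), (-5, 112), (-7, 111), (-9, 109), (-11, 106), (-13, 105), (-15, 106), (-17, 109), (-19, 111), (-21, 113), (-23, 113), (-25, 113), (-27, 113), (-29, 112), (-31, 111), (-33, 111), (-35, 110), (-37, 110), (-39, 109), (-41, 108), (-43, 107)]
22.1 q [ 0.2812  0.3513  0.1019  1.3192 -0.0066  1.7505] F [ 4.4676  4.3426 -5.9847] w 0.025834151819625076
p [0.5655 0.1613 0.2274] yaw 1.6721863781400266 z [ 0.004  -0.0058 -1.    ]
```

Run:
```python
import cv2,numpy as np
a=cv2.imread("pics/scene0.png")[175:210,355:395];b=cv2.imread("pics/p6sf.png")[190:225,335:375]
z=lambda x:cv2.resize(x,None,fx=10,fy=10,interpolation=cv2.INTER_CUBIC)
cv2.imwrite("pics/noz.png",cv2.convertScaleAbs(np.hstack([z(a),z(b)]),alpha=1.5))
```

```text
(no output)
```

View pics/noz.png

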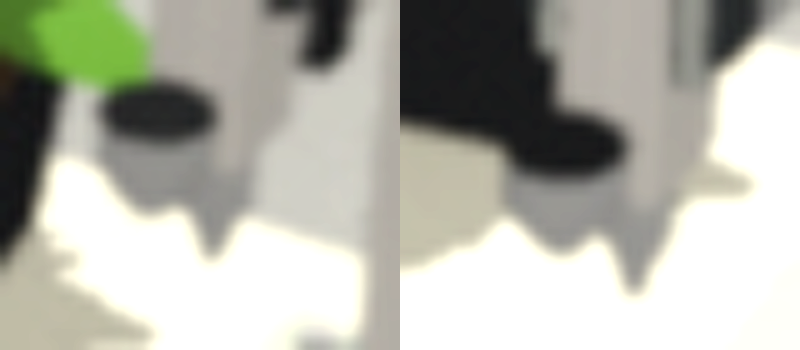

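Run:
```python
from h import *
yw=.102;ex=np.array([np.cos(yw),np.sin(yw),0]);ey=np.array([-np.sin(yw),np.cos(yw),0]);o=np.array([.5553,.2607,0])
def f(uv,h):
    c,d=ray("scene",uv);p=c+d*(np.dot(o+ex*h-c,ex)/np.dot(d,ex));q=p-o;return np.round([q@ey*1000,q[2]*1000],1)
A=lambda x,y:((x+.5)/10+354.5,(y+.5)/10+174.5)
B=lambda x,y:((x+.5)/10+334.5,(y+.5)/10+189.5)
for a,b,h in [((212,260),(235,296),0),((150,217),(162,253),0),((217,118),(227,150),.01),((190,205),(203,238),.0)]:
    u,v=f(A(*a),h),f(B(*b),h);print(u,v,"shift",u-v)
```

```text
[  3.1 148.1] [-94.7 146.1] shift [97.8  2. ]
[-36.7 179.5] [-134.3  178.8] shift [97.6  0.7]
[-24.  202.9] [-124.   203.2] shift [100.   -0.3]
[-13.1 171.5] [-113.4  171.8] shift [100.3  -0.3]
```

```bash
python3 -m pendant '[{"grip":0,"offset":[-0.006,0,0],"angular":[0,0,0]},{"grip":0,"offset":[-0.006,0,0],"angular":[0,0,0]},{"grip":0,"offset":[-0.006,0,0],"angular":[0,0,0]},{"grip":0,"offset":[-0.006,0,0],"angular":[0,0,0]},{"grip":0,"offset":[-0.006,0,0],"angular":[0,0,0]},{"grip":0,"offset":[-0.006,0,0],"angular":[0,0,0]},{"grip":0,"offset":[-0.006,0,0],"angular":[0,0,0]},{"grip":0,"offset":[-0.006,0,0],"angular":[0,0,0]},{"grip":0,"offset":[-0.006,0,0],"angular":[0,0,0]},{"grip":0,"offset":[-0.006,0,0],"angular":[0,0,0]}]'
python3 st.py .5547 .2605 .2274
```

```text
time: 23.35
ee_pos: [0.5656, 0.1604, 0.2274]
tool_rot: [[-0.101, 0.995, 0.004], [0.995, 0.101, -0.006], [-0.006, 0.003, -1.0]]
ft_force: [1.9, 4.6, -2.4]
gripper_width: 0.0254
23.35 q [ 0.2797  0.351   0.1015  1.319  -0.0066  1.749 ] F [ 1.8937  4.5944 -2.4303] w 0.025389152320590046
p [0.5656 0.1604 0.2274] yaw 1.6722384909630308 z [ 0.004  -0.0057 -1.    ]
offset units [ 0.671  -0.0046 -0.0041]
```

```bash
python3 -c "
from rig import order;print(order.sign_off())"; python3 st.py
```

```text
the job is handed in; nothing more can be done
None
the job is handed in; nothing more can be done
```

I turned the knob to the long mark, slid the guard home, and drew the arm out to the 100 mm mark. I handed the job in at about 23.4 s, still holding the spray head. The hand-in reports no verdict.

**Knob:** I turned it 77° clockwise and let go. In the top view its line points at 2.7°, with the regulator's own x at about 3.1°. A rough reading in the scene camera disagreed (-4°). I trusted the top view, because one pixel is worth about 7° in the scene view. After the guard was over the knob, I did not measure the line again.

**Guard:** I pulled it 103 mm until it met a firm stop at 20 N. The camera shows it standing over the knob.

**Button:** I pinched the head at 40 N. The fingers closed to 25.4 mm, the width of the bare block, so the button is squeezed in.

**Arm:** The tool travelled 100.65 mm from the parked pinch. Camera checks at 99.75 mm of travel disagreed slightly, so I drew it out 0.9 mm more:
- Head and nozzle points gave 97.6–100.3 mm.
- The 50 mm line's distance from the collar suggested about 98 mm, give or take 2.

I took no picture after that last nudge.

**At hand-in:** The spring force on the tool was steady at about 4.6 N. In the last full scene picture, the plants and the other things on the bench stood upright where they were. I judged that by eye.

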